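# Close the open clamp on a display test fixture

## Robot

A 7-joint arm with a two-finger parallel gripper is mounted at the origin on the work surface. World frame = base frame: x ahead of the robot, y to its left, z up, the work surface at z = 0. Lengths are in m, angles in rad, forces in N, time in s.
With the tool pointing down it reaches from about 0.4 to 0.9 m from the base axis. Payload 5.5 kg.
Tool frame: the origin (TCP) lies on the front face of the gripper's body, between the roots of the fingers; the fingertips stand env.tip_extent ahead of it and the grasp point (between the pads) lies 54 mm ahead of it (env.tip_extent is the distance from the TCP to the fingertips, in m); z points along the fingers, x is the direction in which the jaws open and shut, and the axes are right-handed (so a half turn about z gives the same grasp; the last joint's range is limited). The gripper opens to 85 mm and grips with 20 to 120 N. Pads are 22 mm wide; open, the fingers measure 114 mm over their backs; the gripper's body (76 mm by 85 mm) begins 54 mm behind the grasp point. The pads swing forward as they close: fully open they stand 13 mm farther back than shut.
Start: joints at [1.583, 0.501, -0.427, 1.55, 0.221, 1.138, -0.21], TCP at [0.161, -0.63, 0.304] pointing down, gripper open.
Joint ranges: [-2.88, 2.88], [-0.31, 2.03], [-1.54, 1.56], [0.2, 2.42], [-1.41, 4.55], [0.19, 2.02], [-2.57, 2.57]. Speed limits (rad/s): [2.57, 2.57, 3.14, 3.14, 3.14, 3.14, 3.14].

## Interface

Orientations are given as a 3x3 rotation matrix whose columns are the frame's x, y, z axes.
In Python, from rig import env gives the robot as it stands.
- The arm moves only by the tool arm_command, never from a script. Its argument "motion" is a list of rows, each a list of 2 entries, a list of its own where there are three numbers: the shift along the tool's x, y, z in cm, then the turn, a rotation vector about the tool's x, y, z in degrees. A call has 1 to 20 rows; each row is the pose to reach, as a shift and turn from the pose measured when the call began, along the tool's axes at that moment; what a row does not reach only later rows make up. A row lasts 1/8 s, in which the tool goes at most 62.5 mm and 10.7 degrees, less where a joint would pass 70% of its speed; a pose out of reach is approached as far as the arm can. A call with a gripper value outside its range is refused whole. "gripper" is the opening, from 0 (shut) to 1 (fully open), set as the call begins (left out, the last holds). The fingers move at their own pace and stop on an object; the grip force is fixed at half the most. Time passes only in rows, so rows that repeat a pose let the fingers close. It gives the time, the measured TCP pose, the force and the opening at its end, in the units of the state.
- env.observe(): the state, without advancing time (a new reading comes with each control period).
- env.camera(name): name is "side" or "top"; returns a dict with "image" (400x640x3 uint8, red, green, blue), "fx", "fy", "cx", "cy" (pixels), "cam_to_world" (4x4, takes a point from camera to world coordinates). Camera axes: x right, y down, z forward; pixel columns grow to the right and rows downward; lengths in m; the calibration is good to about 2 mm. A picture is of the moment at which its call begins. There is no depth.
- env.sign_off(): hands the job in, once; it reports no verdict.
Trained networks look in the newest picture that a camera, given by its name, has taken for a name from the list of things; names that differ only in an ending like _2 or _b are one class to them, and where a whole thing is asked for, a point or a joint stands for the part that bears it (a point fixed in the world has none). Each returns a list of dicts, best first, with "confidence" (0 to 1); they miss things now and then, are a little off and sometimes report something else, mostly with a low value. They report only what shows in the picture. A call takes as long as a camera call.
- env.recognise(camera, thing): "centre" ([column, row] in pixels, amid what is visible of it).
- env.masks_of(camera, thing): "region" (400x640 bool, what is visible of it) and "centre" ([column, row] in pixels, amid what is visible of it).
- env.landmark_of(camera, thing): "centre" ([column, row] in pixels: a listed point, or the origin of a listed thing).
The state is a dict: "t": time; "joints": joint angles; "joint_velocities": joint speeds; "tau": joint torques, N m; "tool_pos": TCP position; "orientation": TCP orientation; "force": force on the tool from outside, world axes, zero at the start; "wrist_torque": the same for the moment, N m; "finger_gap": opening from 0.0 (shut) to 1.0 (fully open).
Only numpy, scipy, OpenCV 4.12 (cv2) and the standard library are available. Lean on these libraries where they do the work, as an engineer would, in place of code of your own. Each camera call takes 0.05 s, during which the arm holds its last target.

## Task

One of the two clamps holding the display panel in the test fixture is still open. With the outside of the fingers, push its strap round over the panel's edge until it meets its stop, and only then push its cam lever all the way down so that the pad presses on the panel. Leave the panel lying in its nest, do not lean on its screen, and leave the other things on the bench where they are.

Things in the scene. Friction and masses are not known exactly. Their poses are not given: they have to be found in the camera images.
- fixture: The test fixture, fixed to the bench: an aluminium plate 200 x 310 x 15 mm with the display panel lying in the middle and a clamp at either end. Origin on the bench surface, 15 mm from the plate's centre, near the panel's centre; its +y points to the end with the open clamp, +x away from the robot, z up. The clamp at the -y end is closed already and has no moving parts.
- strap (a joint): Swing of the open clamp's strap about its upright pivot, rad. 0 = over the panel against its hard stop (the strap points to the fixture's -y); grows as the strap swings clear of the panel (clockwise seen from above), at 1.57 it points to the fixture's -x, towards the robot. It starts at 1.1 to 1.6. Moves freely with friction (about 2.4 N at the tab) and stays where it is left. It must be pushed anticlockwise seen from above.
- strap_pivot (a point): Point on the strap's upright pivot axis at the strap's upper face, 64 mm above the bench. The strap is a flat steel bar 22 mm wide, 12 mm thick (52 to 64 mm above the bench), reaching 92 mm out from the pivot; it passes 8 mm above the panel.
- strap_tab (a point): Centre of the upright finger tab on the strap's outer end, 76 mm from the pivot axis, 84 mm above the bench: a steel plate 32 mm long along the strap, 6 mm thick, from 64 to 105 mm above the bench. Push on its flat side.
- lever (a joint): Angle of the cam lever on the strap's pivot, rad. 0 = raised (46 degrees above level); 0.80 = fully down, level, at its stop. It starts at 0 to 0.12. Stiff: about 0.22 N m (some 4 N at 55 mm from the pivot); it stays where it is left. It turns with the strap, and leans out on the side opposite to the tab, so with the strap over the panel it points to the fixture's +y.
- lever_pivot (a point): Centre of the lever's level hinge, on the strap's pivot axis, 79 mm above the bench.
- lever_tip (a point): Centre of the flat black thumb plate at the lever's end, 73 mm from lever_pivot: 28 mm long, 24 mm wide, 9 mm thick, in line with the lever bar (14 mm wide, 9 mm thick). Fully down its centre is 79 mm and its upper face 83.5 mm above the bench. Push it down from above.
- pad: The clamp's rubber pad, 18 mm across, under the strap 50 mm from the pivot. Origin at the pad's upper face; the pad is 5 mm thick below it. Lever down lowers it through a gap of 3 mm onto the panel, where it presses with a few newtons.
- panel: Display panel 160 x 220 x 24 mm, about 0.9 kg, lying loose in the fixture, screen up, its top 44 mm above the bench. Origin at the centre of its underside, 20 mm above the bench.
- tape: Bystander: roll of tape, 84 mm across, 24 mm tall. Origin under its centre.
- mouse: Bystander: black computer mouse 95 x 56 x 31 mm. Origin under its centre.
- cup: Bystander: grey cup, 76 mm across, 85 mm tall. Origin under its centre.
- screwdriver: Bystander: screwdriver 170 mm long, lying on the bench. Origin under it.

How it is judged:
By the outcome, as a careful person would: the job done as asked, in the order asked, and still so for the second after the job is handed in, with the robot touching nothing.
It also fails if it takes over 48 s, if anything falls off the work surface, if the arm or the gripper's body presses on something with over 40 N, if the wrist force passes 120 N, or if a joint passes its speed limit or range.

## Working session

There is one attempt and no reset: what is moved stays moved. The work goes in short steps, Python scripts to look and compute and a tool call to move; the robot and the scene stay as the last step left them, time stands still between calls to the robot, and variables do not carry over. Pictures are saved under pics/ and viewed, and the job is handed in when it is done.

Besides the shell and the picture viewer there is one more tool, called after "Emit:" as name(argument=value, ...) on one line, values as JSON. arm_command: Moves the arm, as the interface text tells. Its arguments: {"type":"object","properties":{"motion":{"type":"array"},"gripper":{"type":"number"}},"required":["motion"]}

```bash
ls; mkdir -p pics
cat > h.py <<'E'
import numpy as np, cv2
from rig import env
def snap(name,fn):
    c=env.camera(name); cv2.imwrite('pics/'+fn,c['image'][:,:,::-1]); return c
def ray(c,p):
    T=np.array(c['cam_to_world']); d=np.array([(p[0]-c['cx'])/c['fx'],(p[1]-c['cy'])/c['fy'],1.])
    return T[:3,3],T[:3,:3]@d
def atz(c,p,z):
    o,d=ray(c,p); return o+d*(z-o[2])/d[2]
def tri(cs,ps):
    A=np.zeros((3,3));b=np.zeros(3)
    for c,p in zip(cs,ps):
        o,d=ray(c,p); d=d/np.linalg.norm(d); M=np.eye(3)-np.outer(d,d); A+=M;b+=M@o
    x=np.linalg.solve(A,b)
    return x
def proj(c,X):
    T=np.array(c['cam_to_world']); q=T[:3,:3].T@(np.array(X)-T[:3,3]); return c['cx']+c['fx']*q[0]/q[2],c['cy']+c['fy']*q[1]/q[2]
E
python3 - <<'E'
from h import *
np.set_printoptions(precision=4,suppress=True)
s=env.observe(); print(s, env.tip_extent)
cs={n:snap(n,n+'0.png') for n in('top','side')}
for n in cs: print(n,np.array(cs[n]['cam_to_world']),cs[n]['fx'])
Z=dict(fixture=0,strap_pivot=.064,strap_tab=.084,lever_pivot=.079,lever_tip=None,pad=None,panel=.02,tape=0,mouse=0,cup=0,screwdriver=0)
for t in Z:
    ps={}
    for n in cs:
        r=env.landmark_of(n,t)
        if r:
            ps[n]=r[0]['centre']; print(t,n,np.array(r[0]['centre']),r[0]['confidence'], atz(cs[n],r[0]['centre'],Z[t]) if Z[t] is not None else '')
    if len(ps)==2: print('  tri',tri([cs[n] for n in ps],list(ps.values())))
E
```

```text
pics
{'t': 0.0, 'joints': array([ 1.5832,  0.5018, -0.4268,  1.5514,  0.2208,  1.1383, -0.2103]), 'joint_velocities': array([ 0.0003, -0.0009, -0.0014,  0.0016, -0.0007, -0.0012, -0.0006]), 'tau': array([  0.0005, -56.9533,  -5.8158, -28.0934,   0.0107,   0.0119,
        -0.    ]), 'tool_pos': array([ 0.1611, -0.6292,  0.3029]), 'orientation': array([[ 0.2482, -0.9687, -0.0004],
       [-0.9687, -0.2482,  0.0019],
       [-0.0019, -0.0001, -1.    ]]), 'force': array([-0.38  , -0.5104,  1.2714]), 'wrist_torque': array([-0.0269, -0.0042, -0.0627]), 'finger_gap': 0.994805048375615} 0.0726
top [[ 0.0276 -0.9966  0.0779  0.5546]
 [-0.9996 -0.0282 -0.0069 -0.0747]
 [ 0.009  -0.0777 -0.9969  1.0564]
 [ 0.      0.      0.      1.    ]] 409.1552470227801
side [[-0.8621 -0.3564  0.3602  0.3616]
 [-0.5065  0.5836 -0.6347  0.3863]
 [ 0.016  -0.7296 -0.6837  0.6173]
 [ 0.      0.      0.      1.    ]] 371.10687200020556
fixture top [445.9 250.6] 0.52 [ 0.5022 -0.3958  0.    ]
strap_pivot top [281.8 189. ] 0.94 [0.6434 0.0246 0.064 ]
strap_pivot side [284.8 253.1] 0.74 [0.6483 0.0294 0.064 ]
  tri
[... 387 characters left out ...]
40.3 205.7] 0.63 [ 0.609  -0.1207  0.02  ]
panel side [335.6 225.3] 0.78 [ 0.6201 -0.1224  0.02  ]
  tri [ 0.6129 -0.1184  0.0269]
tape top [370.6 145.6] 0.95 [ 0.7697 -0.197   0.    ]
tape side [302.1 190.3] 0.94 [ 0.7609 -0.2021  0.    ]
  tri [ 0.7648 -0.1991  0.0013]
mouse top [293.1 138.4] 0.7 [0.7828 0.0063 0.    ]
mouse side [239.8 240.6] 0.8 [0.7859 0.0102 0.    ]
  tri [ 0.7853  0.0078 -0.0024]
cup top [446.7 251.9] 0.63 [ 0.499  -0.3978  0.    ]
cup side [423.1 179.9] 0.61 [ 0.5121 -0.4034  0.    ]
  tri [ 0.5047 -0.3929  0.0102]
screwdriver top [426.  210.5] 0.56 [ 0.6039 -0.3437  0.    ]
screwdriver side [380.  182.5] 0.76 [ 0.6048 -0.334   0.    ]
  tri [ 0.6063 -0.3451 -0.0088]
```

View pics/top0.png

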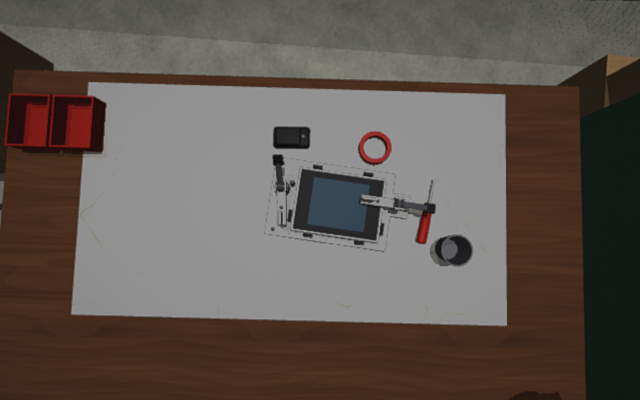

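View pics/side0.png

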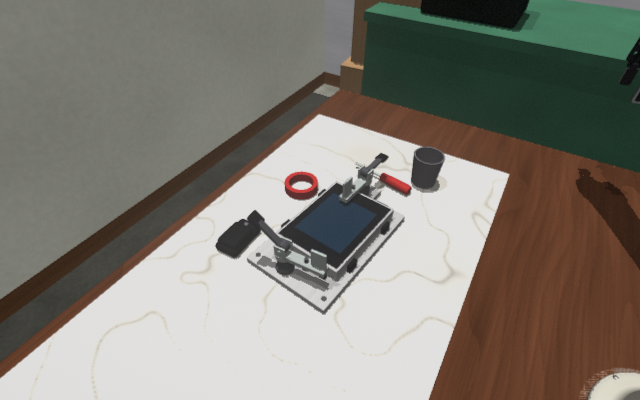

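Run:
```python
import cv2
a=cv2.imread('pics/top0.png')[130:270,220:420]; cv2.imwrite('pics/top0z.png',cv2.resize(a,None,fx=4,fy=4,interpolation=2))
a=cv2.imread('pics/side0.png')[170:310,200:400]; cv2.imwrite('pics/side0z.png',cv2.resize(a,None,fx=4,fy=4,interpolation=2))
```

```text
(no output)
```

View pics/top0z.png

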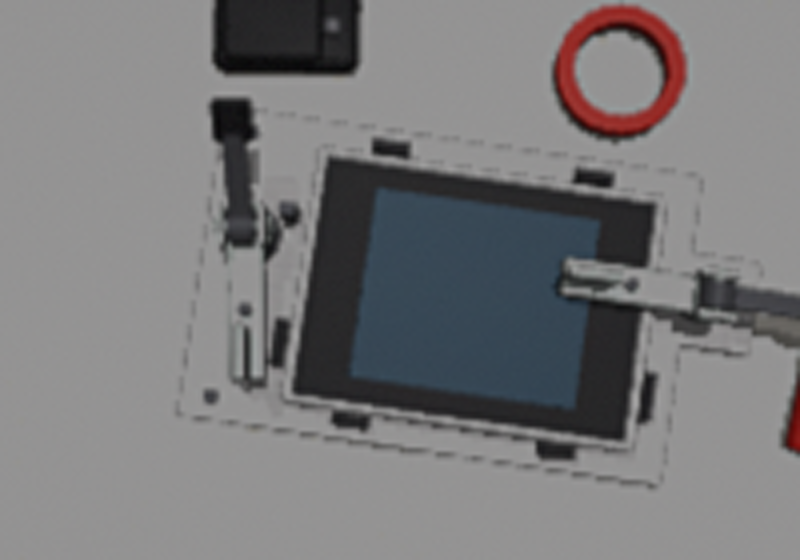

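View pics/side0z.png

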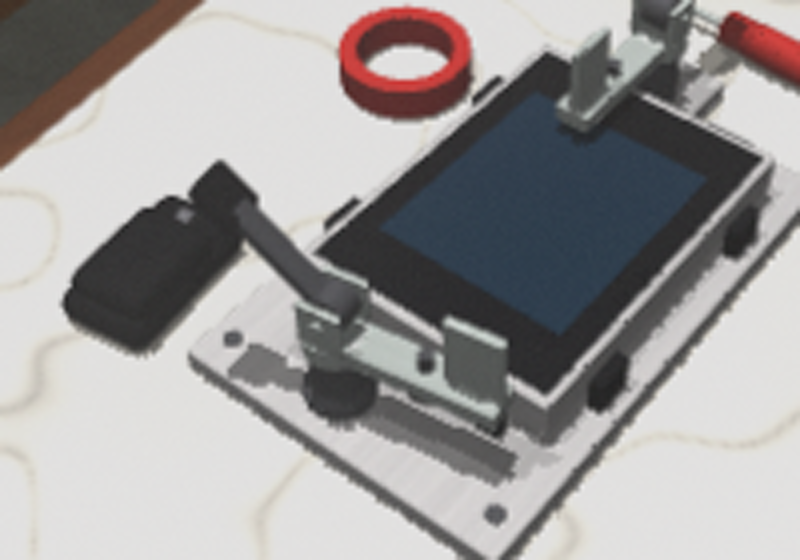

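The strap points at the robot (top view tab near (281,219), pivot (282,189)) and the lever leans away from it towards the mouse. The fixture is yawed about -8°. I'll compute the waypoints next.

```bash
cat >> h.py <<'E'
from scipy.spatial.transform import Rotation as Ro
np.set_printoptions(precision=4,suppress=True)
def rows(wps):
    """wps: list of (x,y,z,yaw_deg of tool x), tool down -> rows"""
    s=env.observe(); R=np.array(s['orientation']); p=np.array(s['tool_pos'])
    for x,y,z,a in wps:
        c,d=np.cos(np.radians(a)),np.sin(np.radians(a))
        G=np.array([[c,d,0],[d,-c,0],[0,0,-1.]])
        sh=R.T@(np.array([x,y,z])-p)*100; rv=Ro.from_matrix(R.T@G).as_rotvec(degrees=True)
        print('[[%.1f,%.1f,%.1f],[%.1f,%.1f,%.1f]],'%(*sh,*rv))
def st():
    s=env.observe(); R=s['orientation']; print(s['t'],s['tool_pos'],'yaw',np.degrees(np.arctan2(R[1,0],R[0,0])),'j',s['joints'],'F',s['force'],s['finger_gap'])
E
python3 - <<'E'
from h import *
rows([(0.33,-0.38,0.30,-76),(0.45,-0.15,0.30,-76),(0.57,0.075,0.30,-76),(0.57,0.075,0.19,-76)])
c={}
for n in ('top','side'):
    c[n]=env.camera(n)
    for t in ('panel','fixture','strap_tab','strap_pivot','lever_pivot'):
        r=env.landmark_of(n,t); print(n,t,[(np.array(q['centre']),q['confidence']) for q in r[:2]])
# panel corners in top zoom/4+offset, panel top z=.044
for p in [(328,157),(656,203),(632,440),(293,396)]:
    print(atz(c['top'],(220+p[0]/4,130+p[1]/4),.044))
E
```

```text
[[-20.0,-22.5,0.4],[-0.0,0.0,0.4]],
[[-39.3,-39.9,0.4],[-0.0,0.0,0.4]],
[[-58.1,-57.1,0.4],[-0.0,0.0,0.4]],
[[-58.1,-57.1,11.4],[-0.0,0.0,0.4]],
top panel [(array([338.7, 206.7]), 0.61)]
top fixture []
top strap_tab [(array([277.7, 219.3]), 0.83)]
top strap_pivot [(array([283.5, 188.3]), 0.66)]
top lever_pivot [(array([279.6, 185.4]), 0.78)]
side panel [(array([337. , 226.9]), 0.72)]
side fixture []
side strap_tab [(array([317.1, 258.6]), 0.58)]
side strap_pivot [(array([284.6, 252.2]), 0.69)]
side lever_pivot [(array([283.4, 245. ]), 0.59), (array([334.6, 225.7]), 0.5)]
[ 0.696  -0.0219  0.044 ]
[ 0.673 -0.227  0.044]
[ 0.5258 -0.2146  0.044 ]
[ 0.5471 -0.0051  0.044 ]
```

Emit:
arm_command(motion=[[[-4,-5,0.4],[0,0,0]],[[-8,-10,0.4],[0,0,0]],[[-12,-14,0.4],[0,0,0]],[[-16,-18,0.4],[0,0,0]],[[-20,-22.5,0.4],[0,0,0]],[[-24,-26,0.4],[0,0,0]],[[-28,-30,0.4],[0,0,0]],[[-32,-33,0.4],[0,0,0]],[[-36,-37,0.4],[0,0,0]],[[-40,-40.5,0.4],[0,0,0]],[[-44,-44,0.4],[0,0,0]],[[-48,-48,0.4],[0,0,0]],[[-52,-51,0.4],[0,0,0]],[[-55,-54,0.4],[0,0,0]],[[-58,-57,0.4],[0,0,0]],[[-58.1,-57.1,4],[0,0,0]],[[-58.1,-57.1,8],[0,0,0]],[[-58.1,-57.1,11.4],[0,0,0]],[[-58.1,-57.1,11.4],[0,0,0]]], gripper=0)

```text
t: 4.18
tool_pos: [0.5685, 0.0744, 0.1875]
orientation: [[0.248, -0.969, -0.005], [-0.969, -0.248, -0.0], [-0.001, 0.005, -1.0]]
force: [-0.3, -0.6, -0.8]
finger_gap: -0.001
```

Run:
```python
from h import *
st()
for n in('top','side'):
    c=snap(n,n+'1.png')
    for t in ('strap_tab','strap_pivot','lever_pivot','lever_tip'):
        r=env.landmark_of(n,t); print(n,t,[(np.array(q['centre']),q['confidence']) for q in r[:2]])
a=cv2.imread('pics/top1.png')[130:270,220:420]; cv2.imwrite('pics/top1z.png',cv2.resize(a,None,fx=4,fy=4,interpolation=2))
a=cv2.imread('pics/side1.png')[170:310,200:400]; cv2.imwrite('pics/side1z.png',cv2.resize(a,None,fx=4,fy=4,interpolation=2))
```

```text
4.175 [0.5685 0.0744 0.1875] yaw -75.61851168062671 j [ 0.3588  0.5793 -0.7026  1.8313  0.4641  0.9079 -1.8784] F [-0.3013 -0.6001 -0.8044] -0.0005390892310034153
top strap_tab [(array([278.5, 213.7]), 0.83)]
top strap_pivot [(array([282.7, 192.2]), 0.85)]
top lever_pivot [(array([283.4, 183. ]), 0.67)]
top lever_tip [(array([274.8, 216.8]), 0.62), (array([276.2, 159.3]), 0.58)]
side strap_tab [(array([317.8, 261.7]), 0.64)]
side strap_pivot [(array([283.5, 253.4]), 0.92)]
side lever_pivot [(array([283.4, 247. ]), 0.79)]
side lever_tip [(array([254.1, 217.8]), 0.88)]
```

View pics/side1z.png

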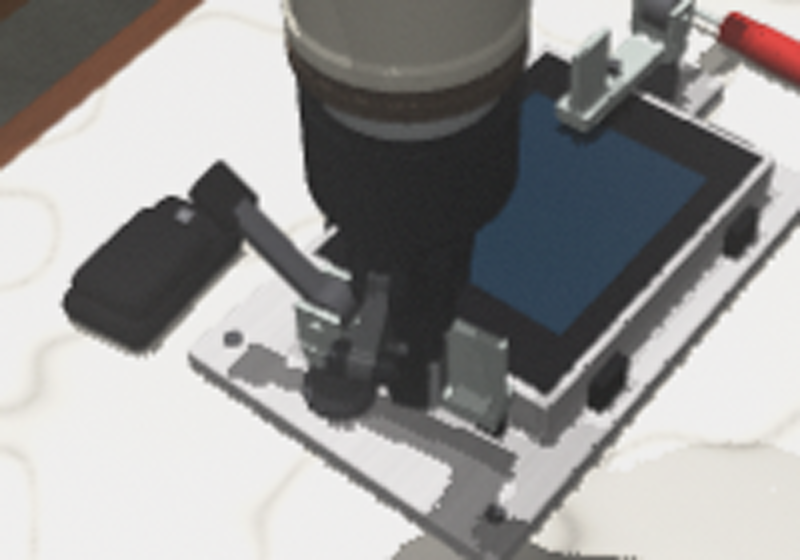

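View pics/top1z.png

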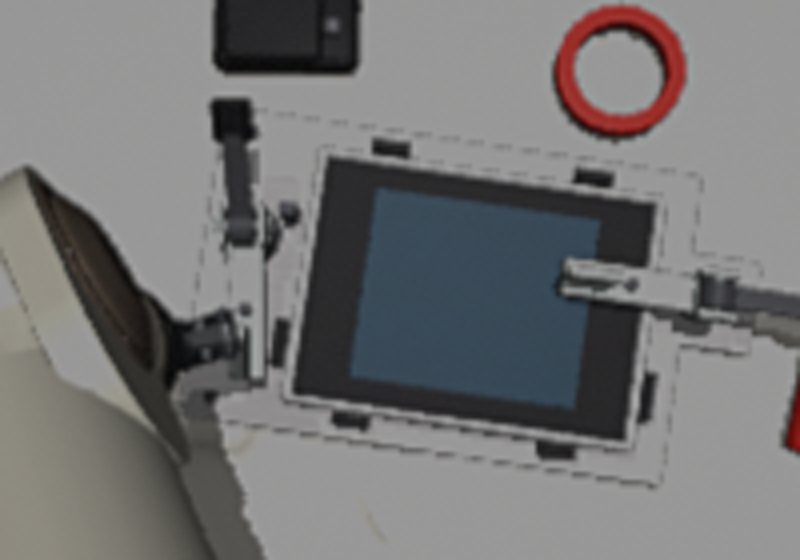

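Run:
```python
from h import *
s=env.observe();p=np.array(s['tool_pos'])
for n in('top','side'):
    c=env.camera(n); o=(220,130) if n=='top' else (200,170)
    z=cv2.imread(f'pics/{n}1z.png')
    R=np.array(s['orientation'])
    for dx in(-.0145,.0145):
      for dy in (-.011,.011):
        q=proj(c,p+R@[dx,dy,.0726]); cv2.circle(z,(int((q[0]-o[0])*4),int((q[1]-o[1])*4)),4,(0,0,255),-1)
    for X,col in (((.649,.025,.064),(0,255,0)),((.573,.025,.105),(255,0,255))):
        q=proj(c,X); cv2.circle(z,(int((q[0]-o[0])*4),int((q[1]-o[1])*4)),4,col,-1)
    cv2.imwrite(f'pics/{n}1m.png',z[:, :600])
a=np.hstack([cv2.imread('pics/top1m.png')[100:500,100:500],cv2.imread('pics/side1m.png')[100:500,200:600]]);cv2.imwrite('pics/m1.png',a)
```

```text
(no output)
```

View pics/m1.png

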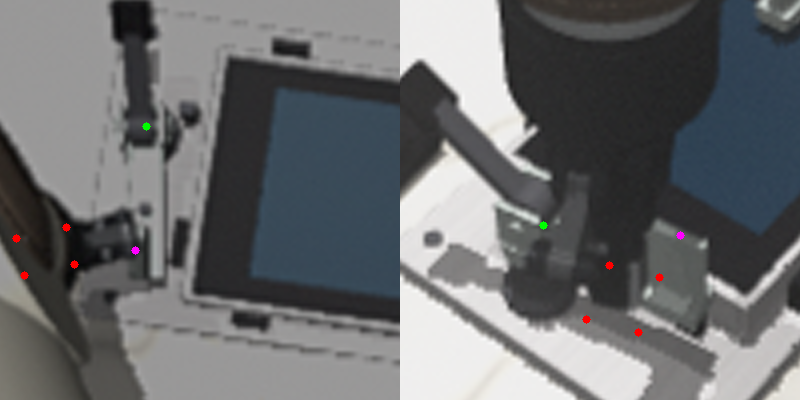

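Run:
```python
from h import *
a=cv2.imread('pics/top1.png')[150:290,170:310]; a=cv2.convertScaleAbs(a,alpha=2.0,beta=10);a=cv2.resize(a,None,fx=4.2,fy=4.2,interpolation=2)
b=cv2.imread('pics/side1.png')[180:300,240:290+50]; b=cv2.convertScaleAbs(b,alpha=1.8,beta=20);b=cv2.resize(b,(200,588),interpolation=2) if 0 else cv2.resize(b,None,fx=4.9,fy=4.9,interpolation=2)
cv2.imwrite('pics/b1.png',a);cv2.imwrite('pics/b2.png',b); print(b.shape)
```

```text
(588, 490, 3)
```

View pics/b1.png

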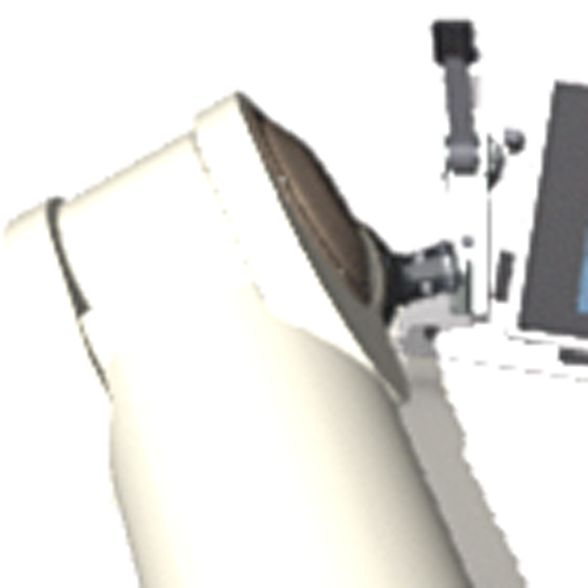

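View pics/b2.png

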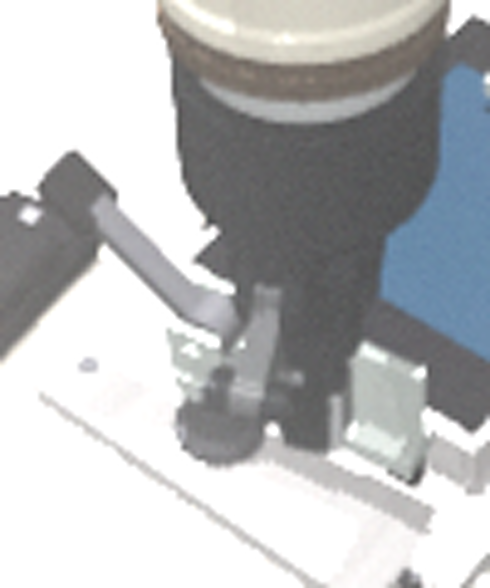

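Run:
```python
from h import *
ct=env.camera('top');cs=env.camera('side')
for a in ((279,217),(274,214),(280,219)):
    X=tri([ct,cs],[a,(302.2,270.8)]); print(X,proj(ct,X),proj(cs,X))
s=env.observe();p=np.array(s['tool_pos']);R=np.array(s['orientation'])
for e in (0,.054,.0726,.1): print(e,proj(ct,p+R@[0,0,e]),proj(cs,p+R@[0,0,e]))
# tab box
f=lambda c,X:print(np.array(proj(c,X)))
for X in ((.573,.025,.105),(.573,.025,.064)): f(ct,X);f(cs,X)
```

```text
[0.5876 0.0367 0.0573] (np.float64(276.30430433644005), np.float64(211.88966001763015)) (np.float64(309.81312119819427), np.float64(271.2979421523641))
[0.5891 0.045  0.0662] (np.float64(272.4834063047283), np.float64(211.0270019535996)) (np.float64(306.62137213992486), np.float64(271.171333181329))
[0.5851 0.0355 0.0576] (np.float64(276.7433689577741), np.float64(212.91864777386286)) (np.float64(311.29535527039604), np.float64(271.31855159896946))
0 (np.float64(250.9839030257433), np.float64(217.2959971953164)) (np.float64(305.1865343305736), np.float64(240.7646763295046))
0.054 (np.float64(255.1254197657328), np.float64(217.84215246016913)) (np.float64(305.8190850734346), np.float64(262.8138775429148))
0.0726 (np.float64(256.44166811827546), np.float64(218.01573040581735)) (np.float64(306.0193649158259), np.float64(269.79515231606916))
0.1 (np.float64(258.2883787416365), np.float64(218.25926213414994)) (np.float64(306.2997479751281), np.float64(279.5686330386189))
[278.8396 217.573 ]
[320.0339 253.8176]
[280.6029 217.9497]
[319.8512 268.0224]
```

Run:
```python
from h import *
rows([(.570,.075,.192,a) for a in (-65,-55,-45,-35,-25,-15,-5,0)]+[(.575,.062,.155,0)])
```

```text
[[-0.0,0.0,-0.2],[-0.0,-0.0,-10.6]],
[[-0.0,0.0,-0.2],[-0.0,-0.0,-20.6]],
[[-0.0,0.0,-0.2],[-0.0,-0.0,-30.6]],
[[-0.0,0.0,-0.2],[-0.0,-0.0,-40.6]],
[[-0.0,0.0,-0.2],[-0.0,-0.0,-50.6]],
[[-0.0,0.0,-0.2],[-0.0,-0.0,-60.6]],
[[-0.0,0.0,-0.2],[-0.0,-0.0,-70.6]],
[[-0.0,0.0,-0.2],[-0.0,-0.0,-75.6]],
[[1.4,-0.1,3.5],[-0.0,-0.0,-75.6]],
```

Emit:
arm_command(motion=[[[0,0,-0.2],[0,0,-10.6]],[[0,0,-0.2],[0,0,-20.6]],[[0,0,-0.2],[0,0,-30.6]],[[0,0,-0.2],[0,0,-40.6]],[[0,0,-0.2],[0,0,-50.6]],[[0,0,-0.2],[0,0,-60.6]],[[0,0,-0.2],[0,0,-70.6]],[[0,0,-0.2],[0,0,-75.6]],[[1.0,-0.1,1.5],[0,0,-75.6]],[[1.4,-0.1,3.5],[0,0,-75.6]],[[1.4,-0.1,3.5],[0,0,-75.6]]])

```text
t: 6.25
tool_pos: [0.5733, 0.0602, 0.1522]
orientation: [[1.0, -0.003, -0.004], [-0.003, -1.0, -0.001], [-0.004, 0.001, -1.0]]
force: [-0.4, -0.2, -0.8]
finger_gap: -0.007
```

Run:
```python
from h import *
st()
for n in('top','side'):
    c=snap(n,n+'2.png')
a=cv2.imread('pics/top2.png')[150:250,240:340];b=cv2.imread('pics/side2.png')[200:300,240:340]
cv2.imwrite('pics/c2.png',cv2.resize(cv2.convertScaleAbs(np.hstack([a,b]),alpha=1.6,beta=10),None,fx=4,fy=4,interpolation=2))
P=np.array([.649,.025])
w=[]
for a in (0,7,14,21,28,35,42,49,56,63,70):
    f=np.radians(180+a);u=np.array([np.cos(f),np.sin(f)]);t=np.array([-u[1],u[0]])
    q=P+.076*u-.013*t; w.append((*q,.152,a))
rows(w)
```

```text
6.25 [0.5733 0.0602 0.1522] yaw -0.15266709280733445 j [ 0.5405  0.7512 -0.949   1.8362  0.7426  0.9617 -0.744 ] F [-0.3879 -0.1639 -0.8015] -0.00718132325321096
[[-0.1,2.4,0.2],[-0.0,0.1,-0.1]],
[[-0.2,3.3,0.2],[-0.0,0.1,-7.1]],
[[-0.2,4.2,0.2],[-0.0,0.1,-14.1]],
[[-0.1,5.2,0.2],[-0.0,0.1,-21.1]],
[[0.1,6.1,0.2],[-0.0,0.1,-28.1]],
[[0.5,7.0,0.2],[-0.0,0.1,-35.1]],
[[1.0,7.8,0.2],[-0.0,0.1,-42.1]],
[[1.5,8.6,0.2],[-0.0,0.1,-49.1]],
[[2.1,9.2,0.2],[-0.0,0.1,-56.1]],
[[2.9,9.9,0.2],[-0.0,0.0,-63.1]],
[[3.7,10.4,0.2],[-0.1,0.0,-70.1]],
```

View pics/c2.png

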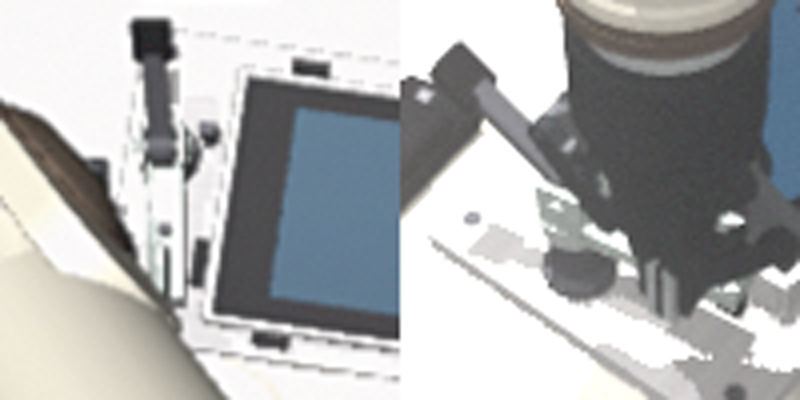

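Run:
```python
from h import *
P=np.array([.649,.025])
w=[]
for a in (0,6,12,18,24,30,36,42,48,54,60,66):
    f=np.radians(180+a);u=np.array([np.cos(f),np.sin(f)]);t=np.array([-u[1],u[0]])
    q=P+.079*u-.013*t; w.append((*q,.152,a))
rows(w)
```

```text
[[-0.4,2.4,0.2],[-0.0,0.1,-0.1]],
[[-0.5,3.2,0.2],[-0.0,0.1,-6.1]],
[[-0.5,4.0,0.2],[-0.0,0.1,-12.1]],
[[-0.4,4.9,0.2],[-0.0,0.1,-18.1]],
[[-0.3,5.7,0.2],[-0.0,0.1,-24.1]],
[[-0.0,6.5,0.2],[-0.0,0.1,-30.1]],
[[0.3,7.3,0.2],[-0.0,0.1,-36.1]],
[[0.7,8.0,0.2],[-0.0,0.1,-42.1]],
[[1.2,8.7,0.2],[-0.0,0.1,-48.1]],
[[1.8,9.3,0.2],[-0.0,0.1,-54.1]],
[[2.4,9.9,0.2],[-0.0,0.0,-60.1]],
[[3.1,10.4,0.2],[-0.0,0.0,-66.1]],
```

Emit:
arm_command(motion=[[[-0.3,1.2,0.2],[0,0,0]],[[-0.4,1.8,0.2],[0,0,0]],[[-0.4,2.4,0.2],[0,0,0]],[[-0.5,3.2,0.2],[0,0,-6]],[[-0.5,4.0,0.2],[0,0,-12]],[[-0.4,4.9,0.2],[0,0,-18]],[[-0.3,5.7,0.2],[0,0,-24]],[[0,6.5,0.2],[0,0,-30]]])

```text
t: 7.35
tool_pos: [0.5744, -0.0026, 0.1529]
orientation: [[0.864, 0.503, -0.0], [0.503, -0.864, 0.002], [0.001, -0.002, -1.0]]
force: [-1.1, 2.7, 1.2]
finger_gap: 0.001
```

Run:
```python
from h import *
st()
for n in('top','side'):
    c=snap(n,n+'3.png')
a=cv2.imread('pics/top3.png')[150:250,240:340];b=cv2.imread('pics/side3.png')[200:300,250:350]
cv2.imwrite('pics/c3.png',cv2.resize(cv2.convertScaleAbs(np.hstack([a,b]),alpha=1.6,beta=10),None,fx=4,fy=4,interpolation=2))
P=np.array([.649,.025])
w=[]
for a in (36,42,48,54,60,66,72,76,80,83,86):
    f=np.radians(180+a);u=np.array([np.cos(f),np.sin(f)]);t=np.array([-u[1],u[0]])
    q=P+.079*u-.013*t; w.append((*q,.152,a))
rows(w)
```

```text
7.35 [ 0.5744 -0.0026  0.1529] yaw 30.18602245863156 j [ 0.7155  0.8101 -1.0578  1.8424  0.8354  1.0143 -0.1718] F [-1.0596  2.6594  1.1951] 0.001094507343576847
[[-0.1,0.7,0.1],[-0.1,-0.0,-6.1]],
[[-0.1,1.6,0.1],[-0.1,-0.0,-12.1]],
[[-0.0,2.4,0.1],[-0.1,-0.0,-18.1]],
[[0.1,3.2,0.1],[-0.1,-0.0,-24.1]],
[[0.4,4.0,0.1],[-0.1,-0.0,-30.1]],
[[0.7,4.8,0.1],[-0.1,-0.0,-36.1]],
[[1.2,5.5,0.0],[-0.1,-0.0,-42.1]],
[[1.5,6.0,0.0],[-0.1,-0.0,-46.1]],
[[1.8,6.4,0.0],[-0.1,-0.0,-50.1]],
[[2.1,6.7,0.0],[-0.1,-0.0,-53.1]],
[[2.4,7.0,0.0],[-0.1,-0.0,-56.1]],
```

View pics/c3.png

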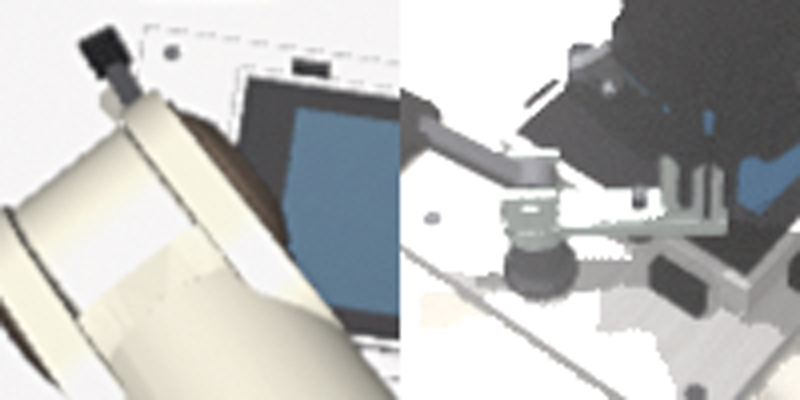

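Emit:
arm_command(motion=[[[-0.1,0.7,0],[0,0,-6]],[[-0.1,1.6,0],[0,0,-12]],[[0,2.4,0],[0,0,-18]],[[0.1,3.2,0],[0,0,-24]],[[0.4,4.0,0],[0,0,-30]],[[0.7,4.8,0],[0,0,-36]],[[1.2,5.5,0],[0,0,-42]],[[1.3,5.8,0],[0,0,-44]]])

```text
t: 8.45
tool_pos: [0.6146, -0.0476, 0.1523]
orientation: [[0.278, 0.961, -0.002], [0.961, -0.278, 0.002], [0.001, -0.002, -1.0]]
force: [-1.4, 2.1, 1.3]
finger_gap: -0.003
```

Run:
```python
from h import *
st()
for n in('top','side'):
    c=snap(n,n+'4.png')
    for t in ('strap_tab','strap_pivot'):
        r=env.landmark_of(n,t); print(n,t,[(np.array(q['centre']),q['confidence'],atz(c,q['centre'],.084 if 'tab' in t else .064)) for q in r[:2]])
a=cv2.imread('pics/top4.png')[150:250,240:340];b=cv2.imread('pics/side4.png')[190:290,250:350]
cv2.imwrite('pics/c4.png',cv2.resize(cv2.convertScaleAbs(np.hstack([a,b]),alpha=1.6,beta=10),None,fx=4,fy=4,interpolation=2))
P=np.array([.649,.025])
w=[]
for a in (74,77,80,83,86):
    f=np.radians(180+a);u=np.array([np.cos(f),np.sin(f)]);t=np.array([-u[1],u[0]])
    q=P+.079*u-.013*t; w.append((*q,.152,a))
rows(w)
```

```text
8.45 [ 0.6146 -0.0476  0.1523] yaw 73.85846588871217 j [ 0.8004  0.9519 -1.1676  1.7317  0.9603  1.1505  0.6231] F [-1.4274  2.1014  1.26  ] -0.0029609567961318066
top strap_tab []
top strap_pivot []
side strap_tab [(array([311.3, 223.4]), 0.7, array([ 0.6364, -0.0473,  0.084 ]))]
side strap_pivot [(array([285.2, 252.1]), 0.68, array([0.6491, 0.027 , 0.064 ])), (array([254.5, 245.9]), 0.4, array([0.7088, 0.045 , 0.064 ]))]
[[0.1,-0.0,0.0],[-0.0,-0.0,-0.2]],
[[-0.0,0.4,0.0],[-0.0,-0.0,-3.2]],
[[-0.0,0.8,0.0],[-0.0,-0.0,-6.2]],
[[-0.0,1.2,0.0],[-0.0,-0.0,-9.2]],
[[-0.0,1.7,0.0],[-0.0,-0.0,-12.2]],
```

View pics/c4.png

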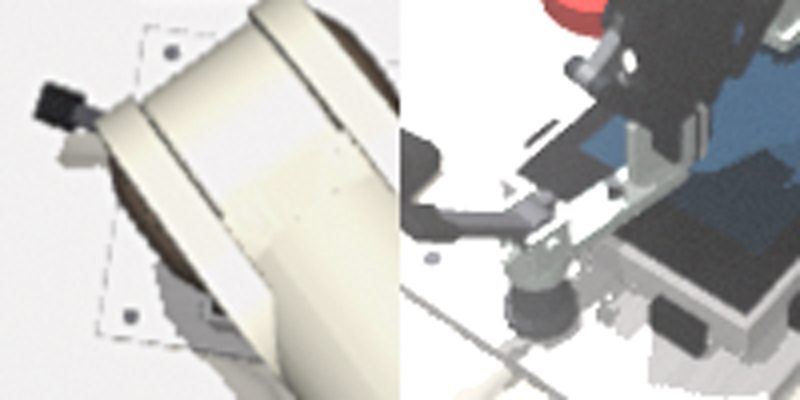

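Emit:
arm_command(motion=[[[0,0.3,0],[0,0,-2]],[[0,0.6,0],[0,0,-4]],[[0,0.9,0],[0,0,-6]],[[0,1.1,0],[0,0,-8]],[[0,1.3,0],[0,0,-10]]])

```text
t: 9.38
tool_pos: [0.6273, -0.0518, 0.1523]
orientation: [[0.105, 0.994, -0.001], [0.994, -0.105, 0.0], [0.0, -0.001, -1.0]]
force: [-2.3, -1.0, -0.6]
finger_gap: -0.003
```

Run:
```python
from h import *
st()
```

```text
9.375 [ 0.6273 -0.0518  0.1523] yaw 83.94938548315234 j [ 0.7995  0.9843 -1.1874  1.6976  0.9868  1.1826  0.8025] F [-2.3205 -1.0116 -0.5567] -0.002678710453880007
```

Emit:
arm_command(motion=[[[0,0.2,0],[0,0,0]],[[0,0.3,0],[0,0,0]],[[0,0.3,0],[0,0,0]]])

```text
t: 9.75
tool_pos: [0.6282, -0.0519, 0.1522]
orientation: [[0.104, 0.995, -0.006], [0.995, -0.104, -0.001], [-0.001, -0.006, -1.0]]
force: [-11.1, -1.8, 6.7]
finger_gap: 0.001
```

Force has climbed to 11 N with under 1 mm of movement, so the strap is at its stop. I'll back off and look.

Emit:
arm_command(motion=[[[0,-1.5,0],[0,0,0]],[[0,-4,0],[0,0,0]],[[0,-4,-5],[0,0,0]],[[0,-4,-9],[0,0,0]],[[4,-8,-9],[0,0,0]],[[8,-9,-9],[0,0,0]],[[12,-9,-9],[0,0,0]],[[12,-9,-9],[0,0,0]]])

```text
t: 10.75
tool_pos: [0.5518, 0.0816, 0.2439]
orientation: [[0.098, 0.995, -0.003], [0.995, -0.098, 0.002], [0.002, -0.003, -1.0]]
force: [-0.3, -0.0, -0.9]
finger_gap: -0.004
```

Run:
```python
from h import *
st()
C={}
Q={}
for n in('top','side'):
    c=C[n]=snap(n,n+'5.png')
    for t,z in (('strap_tab',.084),('strap_pivot',.064),('lever_pivot',.079),('lever_tip',.131),('panel',.02)):
        r=env.landmark_of(n,t)
        if r: Q.setdefault(t,[]).append((c,r[0]['centre']))
        print(n,t,[(np.array(q['centre']),q['confidence'],atz(c,q['centre'],z)) for q in r[:2]])
for t in Q:
    if len(Q[t])==2: print(t,tri([x[0] for x in Q[t]],[x[1] for x in Q[t]]))
a=cv2.imread('pics/top5.png')[130:230,240:340];b=cv2.imread('pics/side5.png')[180:280,240:340]
cv2.imwrite('pics/c5.png',cv2.resize(cv2.convertScaleAbs(np.hstack([a,b]),alpha=1.6,beta=10),None,fx=4,fy=4,interpolation=2))
```

```text
10.75 [0.5518 0.0816 0.2439] yaw 84.40266560569397 j [ 0.7196  0.8012 -1.3309  1.8236  0.8318  1.2247  0.6024] F [-0.2817 -0.006  -0.9485] -0.003969468362585873
top strap_tab [(array([308.4, 189.2]), 0.63, array([ 0.6429, -0.0408,  0.084 ])), (array([422.5, 215. ]), 0.39, array([ 0.589, -0.314,  0.084]))]
top strap_pivot [(array([279.4, 190.7]), 0.91, array([0.6391, 0.0303, 0.064 ]))]
top lever_pivot [(array([278.6, 186.6]), 0.64, array([0.6476, 0.031 , 0.079 ]))]
top lever_tip [(array([253. , 179.5]), 0.83, array([0.6572, 0.084 , 0.131 ]))]
top panel [(array([341.1, 203.2]), 0.7, array([ 0.6154, -0.1226,  0.02  ])), (array([279.8, 189.5]), 0.21, array([0.6459, 0.0341, 0.02  ]))]
side strap_tab []
side strap_pivot [(array([284.8, 252.4]), 0.74, array([0.6493, 0.028 , 0.064 ]))]
side lever_pivot [(array([282. , 243.8]), 0.83, array([0.6581, 0.0232, 0.079 ]))]
side lever_tip [(array([259.7, 247.1]), 0.86, array([0.6575, 0.0839, 0.131 ]))]
side panel [(array([335.6, 225. ]), 0.59, array([ 0.6206, -0.1232,  0.02  ]))]
strap_pivot [0.6417 0.0314 0.0718]
lever_pivot [0.6486 0.0309 0.092 ]
lever_tip [0.6573 0.084  0.1313]
panel [ 0.6172 -0.1215  0.023 ]
```

View pics/c5.png

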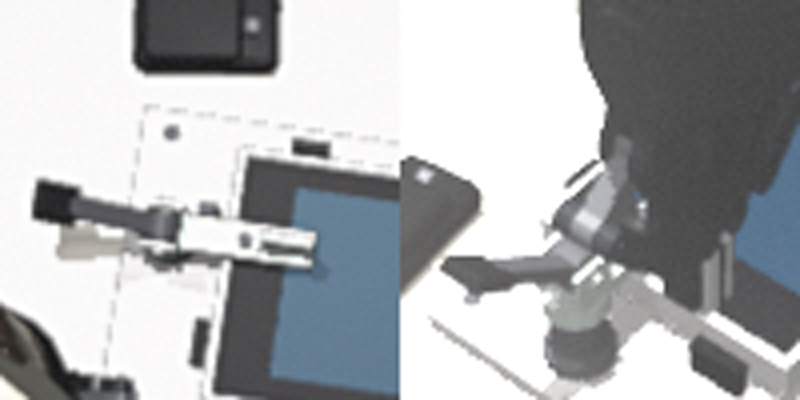

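Run:
```python
from h import *
rows([(.655,.074,.245,84),(.655,.074,.235,84),(.655,.076,.22,84),(.6555,.080,.20,84),(.656,.084,.186,84),(.6565,.088,.172,84),(.657,.091,.162,84),(.657,.091,.156,84)])
```

```text
[[0.8,10.3,-0.3],[-0.3,0.1,-0.0]],
[[0.8,10.3,0.7],[-0.3,0.1,-0.0]],
[[1.0,10.3,2.2],[-0.3,0.1,-0.0]],
[[1.4,10.3,4.2],[-0.3,0.1,-0.0]],
[[1.8,10.3,5.6],[-0.3,0.1,-0.0]],
[[2.2,10.3,7.0],[-0.3,0.1,-0.0]],
[[2.6,10.4,8.0],[-0.3,0.1,-0.0]],
[[2.6,10.4,8.6],[-0.3,0.1,-0.0]],
```

Emit:
arm_command(motion=[[[0,2,-0.5],[0,0,0]],[[0.3,5,-0.5],[0,0,0]],[[0.5,8,-0.5],[0,0,0]],[[0.8,10.3,-0.3],[0,0,0]],[[0.8,10.3,0.7],[0,0,0]],[[0.8,10.3,0.7],[0,0,0]]])

```text
t: 12.1
tool_pos: [0.6537, 0.0736, 0.2335]
orientation: [[0.104, 0.995, -0.009], [0.995, -0.104, -0.001], [-0.002, -0.009, -1.0]]
force: [-0.5, -0.8, -0.3]
finger_gap: -0.001
```

Run:
```python
from h import *
st()
for n in('top','side'):
    c=snap(n,n+'6.png')
a=cv2.imread('pics/top6.png')[130:230,240:340];b=cv2.imread('pics/side6.png')[170:270,210:310]
cv2.imwrite('pics/c6.png',cv2.resize(cv2.convertScaleAbs(np.hstack([a,b]),alpha=1.6,beta=10),None,fx=4,fy=4,interpolation=2))
rows([(.655,.076,.22,84),(.6555,.080,.20,84),(.656,.084,.186,84),(.6565,.088,.172,84),(.657,.091,.162,84),(.657,.091,.156,84)])
```

```text
12.1 [0.6537 0.0736 0.2335] yaw 84.00949256502136 j [ 0.5868  0.9194 -1.2303  1.5682  0.8846  1.3106  0.6974] F [-0.5186 -0.8218 -0.2593] -0.0005732611020537937
[[0.2,0.1,1.5],[-0.4,0.1,0.0]],
[[0.6,0.1,3.5],[-0.4,0.1,0.0]],
[[1.0,0.1,4.9],[-0.4,0.1,0.0]],
[[1.5,0.1,6.3],[-0.4,0.1,0.0]],
[[1.8,0.2,7.3],[-0.4,0.1,0.0]],
[[1.8,0.2,7.9],[-0.4,0.1,0.0]],
```

View pics/c6.png

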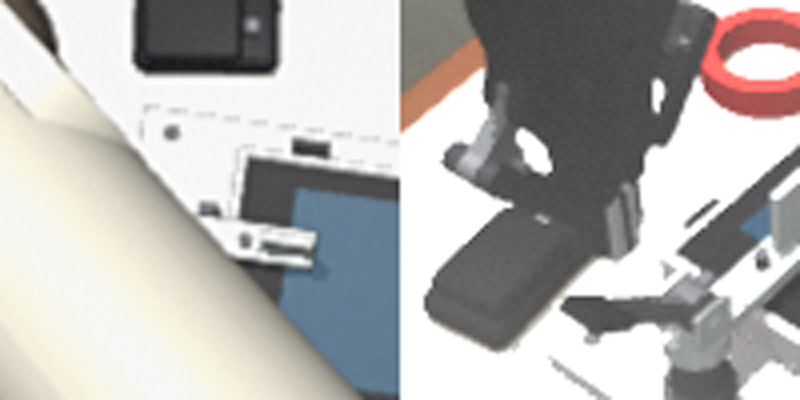

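Emit:
arm_command(motion=[[[0.1,0.1,0.8],[0,0,0]],[[0.2,0.1,1.5],[0,0,0]],[[0.4,0.1,2.3],[0,0,0]],[[0.5,0.1,3.0],[0,0,0]],[[0.6,0.1,3.5],[0,0,0]]])

```text
t: 12.82
tool_pos: [0.6556, 0.0799, 0.1996]
orientation: [[0.104, 0.995, -0.007], [0.995, -0.104, -0.001], [-0.001, -0.007, -1.0]]
force: [-0.0, 0.1, 3.3]
finger_gap: -0.0
```

Contact is steady at 3.3 N upward, as expected for the lever's friction. Continuing down.

Emit:
arm_command(motion=[[[0.2,0,0.7],[0,0,0]],[[0.4,0,1.4],[0,0,0]],[[0.6,0,2.1],[0,0,0]],[[0.8,0,2.8],[0,0,0]],[[1.0,0,3.3],[0,0,0]],[[1.1,0,3.8],[0,0,0]],[[1.1,0,4.0],[0,0,0]]])

```text
t: 13.7
tool_pos: [0.6566, 0.0908, 0.1593]
orientation: [[0.104, 0.995, -0.006], [0.995, -0.104, -0.0], [-0.001, -0.006, -1.0]]
force: [1.2, 0.6, 2.6]
finger_gap: -0.0
```

Run:
```python
from h import *
st()
c=snap('side','side7.png')
b=cv2.imread('pics/side7.png')[190:290,210:310]
cv2.imwrite('pics/c7.png',cv2.resize(cv2.convertScaleAbs(b,alpha=1.6,beta=10),None,fx=5,fy=5,interpolation=2))
```

```text
13.7 [0.6566 0.0908 0.1593] yaw 84.02202674788944 j [ 0.5305  0.9983 -1.159   1.5996  0.9617  1.2159  0.6351] F [1.2198 0.6469 2.6197] -0.0004793494773953508
```

View pics/c7.png

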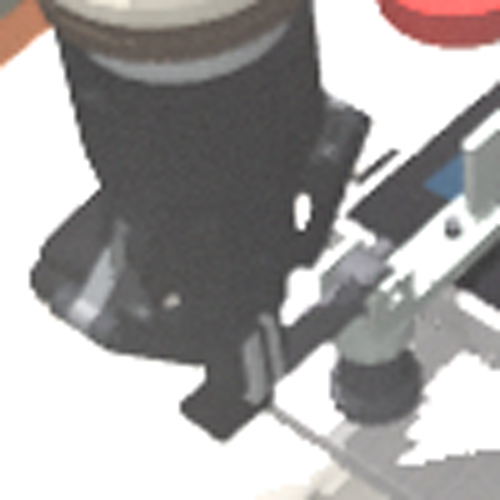

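Emit:
arm_command(motion=[[[0,0,0.2],[0,0,0]],[[0,0,0.4],[0,0,0]],[[0,0,0.4],[0,0,0]]])

```text
t: 14.12
tool_pos: [0.6565, 0.091, 0.156]
orientation: [[0.104, 0.995, -0.006], [0.995, -0.104, -0.0], [-0.001, -0.006, -1.0]]
force: [-0.3, 1.1, 7.5]
finger_gap: -0.001
```

Emit:
arm_command(motion=[[[0,0,0.2],[0,0,0]],[[0,0,0.3],[0,0,0]],[[0,0,0.3],[0,0,0]]])

```text
t: 14.5
tool_pos: [0.6566, 0.0912, 0.1558]
orientation: [[0.104, 0.995, -0.005], [0.995, -0.104, -0.001], [-0.002, -0.005, -1.0]]
force: [-3.8, -1.9, 19.1]
finger_gap: 0.001
```

The lever is hard on its stop: 19 N, 0.2 mm of movement, tip at 83 mm. Retreating straight up, then clear.

Emit:
arm_command(motion=[[[0,0,-2],[0,0,0]],[[0,0,-6],[0,0,0]],[[0,0,-11],[0,0,0]],[[2,-5,-14],[0,0,0]],[[6,-10,-14],[0,0,0]],[[10,-14,-14],[0,0,0]],[[15,-15,-14],[0,0,0]],[[20,-15,-14],[0,0,0]],[[20,-15,-14],[0,0,0]]])

```text
t: 15.62
tool_pos: [0.5265, 0.3107, 0.2969]
orientation: [[0.097, 0.995, -0.005], [0.995, -0.097, 0.001], [0.0, -0.006, -1.0]]
force: [-0.0, 0.2, -1.0]
finger_gap: 0.001
```

Run:
```python
from h import *
st()
Q={}
for n in('top','side'):
    c=snap(n,n+'8.png')
    for t,z in (('strap_tab',.084),('lever_tip',.079),('lever_pivot',.079),('panel',.02),('tape',0),('mouse',0),('cup',0),('screwdriver',0)):
        r=env.landmark_of(n,t)
        if r:
            Q.setdefault(t,[]).append((c,r[0]['centre'])); print(n,t,np.array(r[0]['centre']),r[0]['confidence'],atz(c,r[0]['centre'],z))
for t in Q:
    if len(Q[t])==2: print(t,tri([x[0] for x in Q[t]],[x[1] for x in Q[t]]))
a=cv2.imread('pics/top8.png')[130:230,240:340];b=cv2.imread('pics/side8.png')[180:280,230:330]
cv2.imwrite('pics/c8.png',cv2.resize(cv2.convertScaleAbs(np.hstack([a,b]),alpha=1.6,beta=10),None,fx=4,fy=4,interpolation=2))
```

```text
15.625 [0.5265 0.3107 0.2969] yaw 84.45562596855325 j [ 0.2537  0.7796 -1.2902  1.6407  0.765   1.3259  0.3109] F [-0.0273  0.1968 -0.9666] 0.0005355762467700113
top strap_tab [309.1 189.5] 0.98 [ 0.6422 -0.0425  0.084 ]
top lever_tip [250.6 179.4] 0.66 [0.663  0.0987 0.079 ]
top lever_pivot [279.4 185.1] 0.88 [0.6513 0.0292 0.079 ]
top panel [337.8 204.4] 0.97 [ 0.6121 -0.1143  0.02  ]
top tape [374.4 148.9] 0.59 [ 0.7612 -0.2071 -0.    ]
top mouse [294.1 137.1] 0.74 [0.7863 0.0038 0.    ]
top screwdriver [422.2 210.2] 0.71 [ 0.6044 -0.3338  0.    ]
side strap_tab [306.2 220.7] 0.78 [ 0.649  -0.0484  0.084 ]
side lever_tip [256.6 269.5] 0.81 [0.662  0.0958 0.079 ]
side lever_pivot [284.6 247.1] 0.89 [0.6492 0.0273 0.079 ]
side panel [332.3 228. ] 0.69 [ 0.6224 -0.1115  0.02  ]
side tape [304.9 188.2] 0.94 [ 0.7592 -0.2127  0.    ]
side mouse [238.6 240.4] 0.72 [0.7885 0.0111 0.    ]
side cup [424.4 180. ] 0.71 [ 0.509  -0.4048  0.    ]
side screwdriver [377.8 183. ] 0.55 [ 0.6089 -0.3291  0.    ]
strap_tab [ 0.6429 -0.042   0.0926]
lever_tip [0.6617 0.0976 0.0815]
lever_pivot [0.65   0.0284 0.0799]
panel [ 0.6167 -0.1119  0.0219]
tape [ 0.7584 -0.2075  0.0045]
mouse [ 0.7902  0.0059 -0.0065]
screwdriver [ 0.6072 -0.3333 -0.0026]
```

View pics/c8.png

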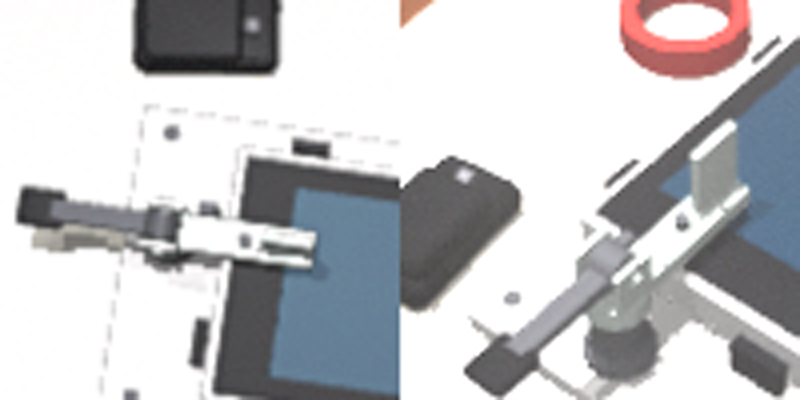

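View pics/side8.png

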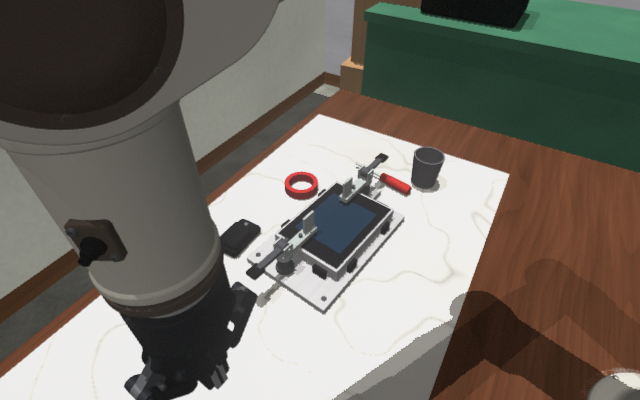

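Run:
```python
import cv2,numpy as np
a=cv2.imread('pics/top0.png').astype(int);b=cv2.imread('pics/top8.png').astype(int)
d=np.abs(a-b).max(2)>40
for n,(r0,r1,c0,c1) in dict(tape=(125,170,352,398),mouse=(120,155,268,315),cup=(230,270,425,478),screwdriver=(178,245,405,440),panel=(165,245,320,390)).items(): print(n,d[r0:r1,c0:c1].sum())
```

```text
tape 0
mouse 9
cup 0
screwdriver 0
panel 0
```

```bash
python3 -c "
from rig import env
print(env.sign_off())"
```

```text
the job is handed in; nothing more can be done
None
```

The open clamp is now closed, and I handed the job in at about 15.7 s of the 48 s allowed.

- **Strap:** I pushed it round first, with the side of the shut fingers against its tab. It met its stop: the force rose from about 2 N to 11 N while the fingers moved less than 1 mm.
- **Lever:** I then pressed it down from above until it stopped. The force reached 19 N with 0.2 mm of movement and the fingertips at 83 mm, matching the 83.5 mm expected for the plate's upper face.
- **Last pictures, with the arm clear:** The strap lies over the panel and the lever is level. Its tip came out about 81 mm up, against 79 mm nominal. I could not see the pad pressing on the panel directly, so I take that from the lever being at its stop.
- **Other things:** Comparing the first and last top views, nothing changed around the tape, cup, screwdriver or the part of the panel compared. Nine pixels changed in the mouse's window, probably the lever's thumb plate, which stood at that window's edge in the first view.
- **A disagreement:** The networks put the tape about 1 cm, and the screwdriver and panel up to about 1.2 cm, from where they first reported them. The unchanged pictures point to noise in the detections.

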